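# Reload the board test rack in reverse order

### The arm

A 6-joint arm with a two-finger parallel gripper is mounted at the origin on the work surface. World frame = base frame: x ahead of the robot, y to its left, z up, the work surface at z = 0. Lengths are in m, angles in rad, forces in N, time in s.
With the tool pointing down it reaches from about 0.25 to 0.775 m from the base axis. Payload 4 kg.
Tool frame: the origin (TCP) lies midway between the tips of the shut fingers; the grasp point (between the pads) lies 19 mm behind it; z points along the fingers, y is the line along which they close (so a half turn about z gives the same grasp; the last joint's range is limited). The gripper opens to 94 mm and grips with 3 to 60 N. Pads are 16 mm wide; open, the fingers measure 119 mm over their backs; the gripper's body (75 mm by 177 mm) begins 78 mm behind the grasp point.
Start: joints at [-1.438, 0.087, 1.371, -0, 1.684, -0.103], TCP at [0.128, -0.535, 0.206] pointing down, gripper open.
Joint ranges: [-3.1, 3.1], [-0.76, 2.03], [0.27, 2.55], [-1.08, 4.22], [0.17, 2.65], [-2.57, 2.57]. Speed limits (rad/s): [2.79, 2.79, 3.14, 3.14, 3.14, 3.14].

### API

Orientations are given as [roll, pitch, yaw] about the fixed x, y, z axes, in that order (R = Rz(yaw) Ry(pitch) Rx(roll)).
In Python, from bench import get_obs, snapshot, close_job gives the robot as it stands. The module is installed in compiled form; this text tells all that it offers.
- The arm moves only by the tool drive_tool, never from a script. Its argument "commands" is a list of rows, each a list of 6 numbers: the shift along the tool's x, y, z in units of 0.04 m (1.0 is 0.04 m), then the turn, a rotation vector about the tool's x, y, z in units of 0.1 rad (1.0 is 0.1 rad). In form: [[dx, dy, dz, wx, wy, wz], ...]. A call has 1 to 20 rows; each row shifts and turns the commanded pose from where the row before left it, along the tool's axes as they then stand; what a row does not reach is not made up. A row lasts 1/8 s, in which the tool goes at most 62.5 mm and 10.7 degrees, less where a joint would pass 70% of its speed; a pose out of reach is approached as far as the arm can. A call with a number of a shift or a turn outside -1 to 1 is refused whole. A call with a gripper value outside its range is refused whole. "gripper" is the closure, from 0 (fully open) to 1 (shut), set as the call begins (left out, the last holds). The fingers move at their own pace and stop on an object; the grip force is fixed at half the most. Time passes only in rows, so rows that do not move let the fingers close. It gives the time, the measured TCP pose, the force, the opening and the grip force at its end, in the units of the state.
- get_obs(): the state, without advancing time (a new reading comes with each control period).
- snapshot(name): name is "scene" or "top" or "wrist"; returns a dict with "image" (400x640x3 uint8, blue, green, red), "range_z" (400x640 float32, m along the optical axis (not along the pixel's ray), 0 where there is no reading), "fx", "fy", "cx", "cy" (pixels), "rvec" (rotation vector, rad) and "tvec" (3), from world to camera coordinates, as OpenCV has them. Camera axes: x right, y down, z forward; pixel columns grow to the right and rows downward; lengths in m; the calibration is good to about 2 mm. A picture is of the moment at which its call begins.
- close_job(): hands the job in; it is judged then, once.
The state is a dict: "time": time; "joint_positions": joint angles; "qvel": joint speeds; "joint_torque": joint torques, N m; "tool_pos": TCP position; "ee_rot": TCP orientation; "wrist_force": force on the tool from outside, world axes, zero at the start; "wrist_torque": the same for the moment, N m; "width": finger opening in m; "finger_force": force on a finger pad.
Only numpy, scipy, OpenCV 4.12 (cv2) and the standard library are available. Lean on these libraries where they do the work, as an engineer would, in place of code of your own. Each camera call takes 0.05 s, during which the arm holds its last target. There are 200 camera calls.

### The job

Move the four circuit boards from their row of black trays into the aluminium test rack beside it, one board to a bay, in reverse order: the board that starts nearest the robot goes to the bay farthest from it, the second nearest to the second farthest, and so on. Set each board down gently, not dropped or tipped, so that it lies flat and squarely on the floor of its bay, and do not disturb the multimeter or the mug.

Things in the scene. Friction and masses are not known exactly. Their poses are not given: they have to be found in the camera images.
- heatsink (a point): loose board, 0.18 kg: green on a black carrier, 50 (x) by 66 mm (y), 8 mm thick. In its middle a black finned heat sink, a block 40 mm long (x), 22 mm wide (y). Grasp this part across y; it rises from 8 to 52 mm above the underside. Point: its centre, 30 mm above the underside; z up. Starts flat in cradle_heatsink.
- capacitor (a point): loose board, 0.18 kg: green on a black carrier, 50 (x) by 66 mm (y), 8 mm thick. In its middle an upright round capacitor, 30 mm in diameter, black with a bright top. Grasp this part across y; it rises from 8 to 52 mm above the underside. Point: its centre, 30 mm above the underside; z up. Starts flat in cradle_capacitor.
- transformer (a point): loose board, 0.18 kg: green on a black carrier, 50 (x) by 66 mm (y), 8 mm thick. In its middle a transformer: steel core 38 mm long (x), 20 wide; copper winding 26 long (x), 32 mm wide (y), from 12 to 48 mm above the underside. Grasp this part across y; it rises from 8 to 52 mm above the underside. Point: its centre, 30 mm above the underside; z up. Starts flat in cradle_transformer.
- display (a point): loose board, 0.18 kg: green on a black carrier, 50 (x) by 66 mm (y), 8 mm thick. In its middle a narrow white upright display block 46 mm long (x), 14 mm wide (y), with four dark windows on one face. Grasp this part across y; it rises from 8 to 52 mm above the underside. Point: its centre, 30 mm above the underside; z up. Starts flat in cradle_display.
- cradle_heatsink: the fixed black tray in which the heatsink board lies at the start, one of four identical trays in a row; 66 mm (x, along the row) by 86 mm (y), floor 4 mm thick, rim reaching 12 mm above its origin, inside 62 by 80 mm. Origin at the centre of its underside. Its place in the row is where the heatsink board started.
- cradle_capacitor: the fixed black tray in which the capacitor board lies at the start, one of four identical trays in a row; 66 mm (x, along the row) by 86 mm (y), floor 4 mm thick, rim reaching 12 mm above its origin, inside 62 by 80 mm. Origin at the centre of its underside. Its place in the row is where the capacitor board started.
- cradle_transformer: the fixed black tray in which the transformer board lies at the start, one of four identical trays in a row; 66 mm (x, along the row) by 86 mm (y), floor 4 mm thick, rim reaching 12 mm above its origin, inside 62 by 80 mm. Origin at the centre of its underside. Its place in the row is where the transformer board started.
- cradle_display: the fixed black tray in which the display board lies at the start, one of four identical trays in a row; 66 mm (x, along the row) by 86 mm (y), floor 4 mm thick, rim reaching 12 mm above its origin, inside 62 by 80 mm. Origin at the centre of its underside. Its place in the row is where the display board started.
- shelf_rail: fixed wooden rail, 290 by 50 mm and 8 mm thick, that carries the four black trays. Origin at the centre of its underside; its x axis runs along the row, roughly away from the robot (within 15 degrees). The trays are centred at x = -102, -34, +34 and +102 mm on it, in any order. It may be on the robot's left or right.
- test_rack: fixed aluminium rack, 276 mm (x, along the row) by 88 mm, on the other side from the trays. Origin: centre of its underside; x points roughly away from the robot (within 15 degrees). Bay centres x = -102 (nearest), -34, 34, 102 mm (farthest), y = 0. Dark bay floors 12 mm above the origin, 64 (x) by 80 mm inside, walls 8 mm above floor: a board fits only with its short side along the row.
- multimeter: bystander: grey hand multimeter lying on the bench, 160 by 78 by 34 mm, origin at the centre of its underside.
- mug: bystander: white mug standing on the bench, 80 mm across and 95 mm high, handle towards its +y, origin at the centre of its underside.
There are look-alikes about, which are no part of the job. What is shaped like the part that bears capacitor but red is not meant.

How it is judged:
By the outcome, as a careful person would: the job done as asked, in the order asked, and still so for the second after the job is handed in, with the robot touching nothing.
It also fails if it takes over 115 s, if anything falls off the work surface, if the arm or the gripper's body presses on something with over 40 N, if the wrist force passes 120 N, or if a joint passes its speed limit or range.

## Working session

There is one attempt and no reset: what is moved stays moved. The work goes in short steps, Python scripts to look and compute and a tool call to move; the robot and the scene stay as the last step left them, time stands still between calls to the robot, and variables do not carry over. Pictures are saved under pics/ and viewed, at most 14 in all, crops included, and the job is handed in when it is done.

Besides the shell and the picture viewer there is one more tool, called after "Call:" by a JSON object that holds its "op" and its "data", one argument or row to a line. drive_tool: Moves the arm, as the interface text tells. Its arguments: {"type":"object","properties":{"commands":{"type":"array"},"gripper":{"type":"number"}},"required":["commands"]}

```bash
mkdir -p pics; cat > h.py <<'E'
import numpy as np, cv2
from bench import get_obs, snapshot
def cloud(s):
    z=s["range_z"]; v,u=np.mgrid[:z.shape[0],:z.shape[1]]
    P=np.stack([(u-s["cx"])/s["fx"]*z,(v-s["cy"])/s["fy"]*z,z],-1)
    R=cv2.Rodrigues(np.array(s["rvec"],float))[0]
    W=(P-np.array(s["tvec"]).reshape(3))@R
    W[z<=0]=np.nan
    return W
E
python3 - <<'E'
from h import *
o=get_obs(); print({k:np.round(v,3) for k,v in o.items()})
for n in("scene","top"):
    s=snapshot(n); cv2.imwrite(f"pics/{n}0.png",s["image"]); np.savez(f"{n}0.npz",**s)
    print(n,np.round(s["rvec"],3),np.round(s["tvec"],3),s["fx"])
E
```

```text
{'time': np.float64(0.0), 'joint_positions': array([-1.438,  0.088,  1.372,  0.   ,  1.684, -0.103]), 'qvel': array([-0.   ,  0.001, -0.   , -0.001,  0.002, -0.001]), 'joint_torque': array([-1.0000e-03, -3.4018e+01, -3.0243e+01,  7.2000e-02,  3.3000e-02,
       -0.0000e+00]), 'tool_pos': array([ 0.128, -0.534,  0.204]), 'ee_rot': array([-3.139, -0.   ,  0.236]), 'wrist_force': array([-0.46 , -0.565,  0.748]), 'wrist_torque': array([ 0.03 , -0.002,  0.004]), 'finger_force': np.float64(0.0), 'width': np.float64(0.094)}
scene [ 2.32   1.283 -0.335] [-0.276 -0.359  1.354] 395.0911958516063
top [ 2.174 -2.196  0.098] [0.    0.549 1.102] 410.12664027323785
```

```bash
ls pics
```

```text
scene0.png
top0.png
```

View pics/top0.png

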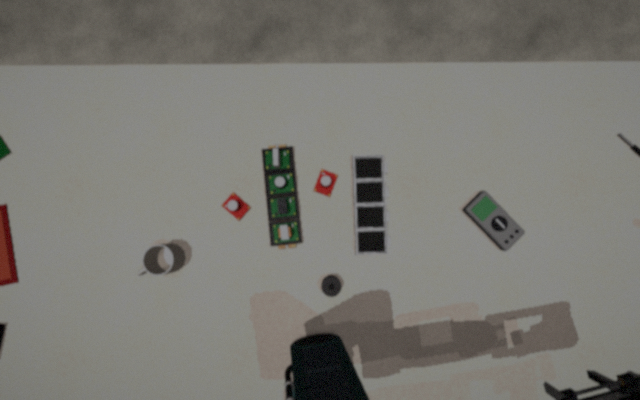

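View pics/scene0.png

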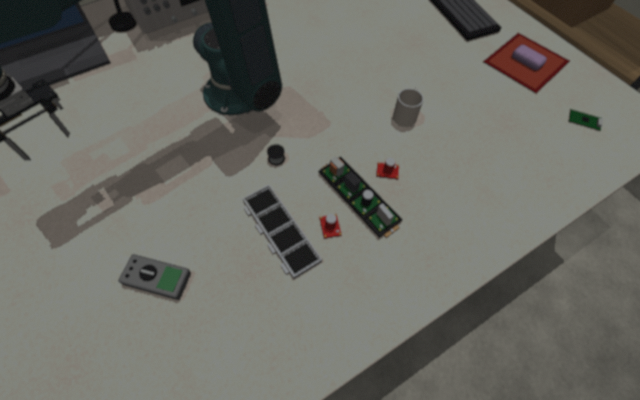

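The top view shows the trays at u≈263–300, with transformer (v≈232), heatsink (207), capacitor (182) and display (157) from nearest to farthest. The rack is on the right at u≈353–385, v≈155–253. Red decoys are at (236,206) and (326,182).

```bash
python3 - <<'E'
from h import *
s=dict(np.load("top0.npz")); W=cloud(s); im=s["image"]
Rv=cv2.Rodrigues(s["rvec"])[0]
print("bench z",np.nanmedian(W[270:290,420:460,2]), "camC",-Rv.T@s["tvec"])
def rect(m,name):
    p=W[m][:,:2].astype(np.float32); r=cv2.minAreaRect(p*1000); print(name,len(p),[np.round(a,1) for a in r], np.nanmedian(W[m][:,2]))
roi=lambda a,b,c,d:(np.pad(np.ones((b-a,d-c),bool),((a,400-b),(c,640-d))))
t=roi(140,255,255,308)&(W[...,2]>.006); rect(t,"trays")
r=roi(145,262,345,395)&(W[...,2]>.006); rect(r,"rack")
for n,v in zip(["xf","hs","cap","disp"],[232,207,182,157]):
    m=roi(v-11,v+12,262,304)&(W[...,2]>.04); rect(m,n); print(np.nanmean(W[m],0))
g=im.astype(int); dark=(g.max(-1)<60)
for v in(167,191,216,242):
    m=roi(v-13,v+13,354,387)&dark; 
    n,l,st,c=cv2.connectedComponentsWithStats(m.astype(np.uint8)); i=1+st[1:,4].argmax(); rect(l==i,"bay"); print(c[i], np.nanmean(W[l==i],0))
for n,(u,v) in dict(d1=(236,206),d2=(326,182)).items():
    m=roi(v-16,v+16,u-16,u+16)&(W[...,2]>.006); rect(m,n)
E
```

```text
bench z -8.25399183873333e-05 camC [0.45956002 0.00599717 1.14230719]
trays 3153 [array([562.8, 115.9]), array([311. , 131.7]), np.float64(2.7)] 0.01900341629463936
rack 3362 [array([ 542.3, -134.2]), array([278.1, 112.4]), np.float64(2.1)] 0.012704483099316601
xf 164 [array([466.4, 107.4]), array([37.5, 32.3]), np.float64(8.1)] 0.06256554475332272
[0.46628905 0.10678287 0.0620794 ]
hs 125 [array([535.7, 114. ]), array([39.6, 22.2]), np.float64(5.7)] 0.061872840037063684
[0.53541702 0.11442371 0.05777955]
cap 109 [array([600.1, 118.8]), array([27.8, 28.1]), np.float64(24.2)] 0.06276631686667085
[0.59918835 0.1183243  0.0617818 ]
disp 107 [array([666.7, 129.4]), array([13.9, 45.2]), np.float64(89.8)] 0.06343701838726541
[0.6657556  0.12937377 0.06260549]
bay 455 [array([ 644.5, -121.8]), array([31.6, 79.9]), np.float64(28.8)] 0.012463266623794624
[368.04835165 167.5010989 ] [ 0.64233539 -0.122131    0.01241886]
bay 468 [array([ 574.9, -123.5]), array([67.4, 52.9]), np.float64(89.4)] 0.01253213390956178
[368.99786325 191.9017094 ] [ 0.57400671 -0.12355635  0.01242481]
bay 470 [array([ 505.9, -125.1]), array([67. , 52.6]), np.float64(89.3)] 0.012262748186072791
[370.05319149 216.5       ] [ 0.50572487 -0.12514096  0.01231782]
bay 474 [array([ 437.1, -126.6]), array([66.9, 52. ]), np.float64(89.4)] 0.012265782085989246
[370.98101266 241.17932489] [ 0.43801835 -0.12651076  0.01214358]
d1 364 [array([539.9, 245.8]), array([65.7, 49.7]), np.float64(49.3)] 0.009687097791478992
d2 357 [array([603.4,  -4.4]), array([66.7, 73.2]), np.float64(89.9)] 0.009656377978064588
```

Call:
{"op": "drive_tool", "data": {
  "commands": [
    [0,0,-0.5,0,0,0.72],
    [0,0,-0.5,0,0,0.72],
    [0,0,-0.5,0,0,0.71],
    [0.7,-0.67,-0.07,0,0,0],
    [0.7,-0.67,-0.07,0,0,0],
    [0.7,-0.67,-0.07,0,0,0],
    [0.7,-0.67,-0.07,0,0,0],
    [0.7,-0.67,-0.07,0,0,0],
    [0.7,-0.67,-0.07,0,0,0],
    [0.7,-0.67,-0.07,0,0,0],
    [0.7,-0.67,-0.07,0,0,0],
    [0.7,-0.67,-0.07,0,0,0],
    [0.7,-0.67,-0.07,0,0,0],
    [0.7,-0.67,-0.07,0,0,0],
    [0.7,-0.67,-0.07,0,0,0],
    [0.7,-0.67,-0.07,0,0,0],
    [0.7,-0.67,-0.07,0,0,0],
    [0,0,0,0,0,0]
  ],
  "gripper": 0
}}

```text
time: 2.35
tool_pos: [0.5136, -0.1498, 0.3037]
ee_rot: [-3.141, 0.002, 0.025]
wrist_force: [0.4, -0.8, 0.8]
width: 0.0938
finger_force: 0.0
```

```bash
python3 - <<'E'
from h import *
s=snapshot("wrist"); cv2.imwrite("pics/w1.png",s["image"]); np.savez("w1.npz",**s)
print(get_obs()["tool_pos"],get_obs()["ee_rot"])
R=cv2.Rodrigues(s["rvec"])[0]; print("cam",-R.T@s["tvec"])
E
```

```text
[ 0.5127406  -0.15090487  0.30385196] [-3.14146160e+00  1.80884637e-03  2.27318561e-02]
cam [ 0.58393658 -0.14937251  0.48265204]
```

View pics/w1.png

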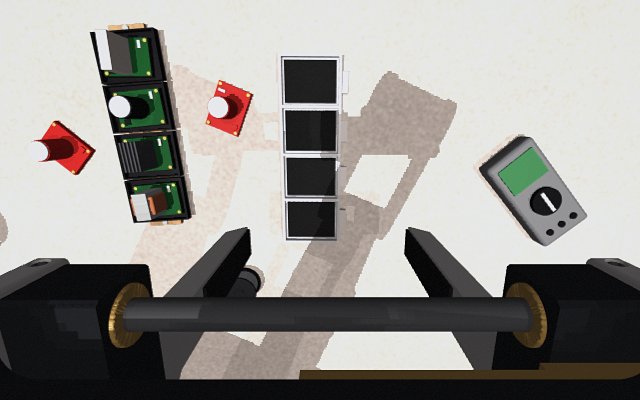

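The wrist view shows all four bays (u≈283–340, v≈57–240) and all four boards (u≈95–187, v≈28–222). I'll measure both rows from here.

```bash
python3 - <<'E'
from h import *
s=dict(np.load("w1.npz")); W=cloud(s); im=s["image"]; g=im.astype(int)
def rect(m,name):
    p=W[m]; p=p[~np.isnan(p[:,0])]
    r=cv2.minAreaRect((p[:,:2]*1000).astype(np.float32)); print(name,len(p),[np.round(a,1) for a in r], np.round(np.median(p[:,2]),4))
def roi(a,b,c,d): m=np.zeros((400,640),bool); m[a:b,c:d]=1; return m
rect(roi(45,245,265,342)&(W[...,2]>.015)&(W[...,2]<.03)&(W[...,1]<-.07),"rackrim")
dark=g.max(-1)<75
for v in(80,130,177,219):
    n,l,st,c=cv2.connectedComponentsWithStats((roi(v-27,v+27,270,345)&dark).astype(np.uint8)); rect(l==l[v,310],"bay")
a=np.deg2rad(0)
for n,x,y in [("xf",.466,.107),("hs",.5355,.1145),("cap",.5995,.1185),("disp",.6665,.1295)]:
    b=(abs(W[...,0]-x)<.03)&(abs(W[...,1]-y)<.04)
    rect(b&(W[...,2]>.055)&(W[...,2]<.075),n)
    gr=b&(g[...,1]>g[...,2]*1.4)&(W[...,2]>.012)&(W[...,2]<.03); rect(gr,n+" green")
rect(roi(20,230,85,195)&(W[...,2]>.014)&(W[...,2]<.03),"trays")
E
```

```text
rackrim 2033 [array([ 538.5, -124.9]), array([275.9,  88.3]), np.float64(1.2)] 0.0197
bay 2197 [array([ 640.7, -122.6]), array([56.4, 71.7]), np.float64(1.6)] 0.0122
bay 1975 [array([ 572.2, -124.3]), array([56.1, 73. ]), np.float64(1.5)] 0.0123
bay 1775 [array([ 504.6, -125.7]), array([57.2, 72.6]), np.float64(0.3)] 0.0123
bay 1616 [array([ 436.5, -127. ]), array([57. , 73.1]), np.float64(1.5)] 0.0124
xf 596 [array([463.8, 106.6]), array([38.5, 33.2]), np.float64(6.6)] 0.0633
xf green 589 [array([463.5, 102.1]), array([52. , 75.3]), np.float64(7.1)] 0.0197
hs 610 [array([533.1, 113.6]), array([40. , 23.8]), np.float64(5.9)] 0.0626
hs green 616 [array([533.9, 107.9]), array([51.7, 73.1]), np.float64(7.1)] 0.0196
cap 495 [array([597.5, 118. ]), array([28.5, 28.9]), np.float64(1.0)] 0.0633
cap green 938 [array([601.5, 115.2]), array([57.4, 73.4]), np.float64(5.8)] 0.0198
disp 637 [array([664.7, 129.7]), array([46.4, 16.4]), np.float64(3.5)] 0.0633
disp green 821 [array([663.9, 132.2]), array([50.2, 72.4]), np.float64(3.5)] 0.0196
trays 6131 [array([564.6, 118.6]), array([270.6,  88.2]), np.float64(5.5)] 0.0196
```

Call:
{"op": "drive_tool", "data": {
  "commands": [
    [0,0,0,0,0,-0.9],
    [-0.04,-0.545,0.4,0,0,0],
    [-0.04,-0.545,0.4,0,0,0],
    [-0.04,-0.545,0.4,0,0,0],
    [-0.04,-0.545,0.4,0,0,0],
    [-0.04,-0.545,0.4,0,0,0],
    [-0.04,-0.545,0.4,0,0,0],
    [-0.04,-0.545,0.4,0,0,0],
    [-0.04,-0.545,0.4,0,0,0],
    [-0.04,-0.545,0.4,0,0,0],
    [-0.04,-0.545,0.4,0,0,0],
    [-0.04,-0.545,0.4,0,0,0],
    [-0.03,-0.545,0.4,0,0,0],
    [0,0,0,0,0,0],
    [0,0,0,0,0,0]
  ]
}}

```text
time: 4.28
tool_pos: [0.4653, 0.1052, 0.1133]
ee_rot: [3.141, -0.001, 0.11]
wrist_force: [0.3, 0.2, 0.5]
width: 0.0941
finger_force: 0.0
```

```bash
cat > go.py <<'E'
import sys; from h import *
from scipy.spatial.transform import Rotation as Ro
o=get_obs(); x,y,z,yaw=map(float,sys.argv[1:5])
R=Ro.from_euler("xyz",o["ee_rot"]); T=Ro.from_euler("xyz",[np.pi,0,yaw])
print("pos",np.round(o["tool_pos"],4),np.round(o["ee_rot"],4))
print("turn first (u):",np.round((R.inv()*T).as_rotvec()/.1,2)," then shift in target axes (u):",np.round(T.inv().apply(np.array([x,y,z])-o["tool_pos"])/.04,3))
E
python3 go.py .4645 .1067 .030 .113
```

```text
pos [0.4653 0.1052 0.1133] [ 3.1406e+00 -9.0000e-04  1.0970e-01]
turn first (u): [ 0.01 -0.01 -0.03]  then shift in target axes (u): [-0.016 -0.04   2.082]
```

Call:
{"op": "drive_tool", "data": {
  "commands": [
    [-0.016,-0.04,0.5,0,0,0],
    [0,0,0.5,0,0,0],
    [0,0,0.5,0,0,0],
    [0,0,0.4,0,0,0],
    [0,0,0.18,0,0,0],
    [0,0,0,0,0,0]
  ]
}}

```text
time: 5.03
tool_pos: [0.4642, 0.1076, 0.0294]
ee_rot: [3.141, 0.0, 0.11]
wrist_force: [-0.7, -0.3, 0.2]
width: 0.0937
finger_force: 0.0
```

Call:
{"op": "drive_tool", "data": {
  "commands": [
    [0,0,0,0,0,0],
    [0,0,0,0,0,0],
    [0,0,0,0,0,0],
    [0,0,0,0,0,0],
    [0,0,0,0,0,0],
    [0,0,0,0,0,0],
    [0,0,0,0,0,0],
    [0,0,0,0,0,0]
  ],
  "gripper": 1
}}

```text
time: 6.02
tool_pos: [0.4642, 0.108, 0.0294]
ee_rot: [-3.142, 0.0, 0.111]
wrist_force: [0.0, 1.2, -0.1]
width: 0.0316
finger_force: 30.0
```

Call:
{"op": "drive_tool", "data": {
  "commands": [
    [0,0,-0.2,0,0,0],
    [0,0,-0.4,0,0,0],
    [0,0,-0.5,0,0,0],
    [0,0,-0.5,0,0,0],
    [0,0,-0.5,0,0,0],
    [0,0,-0.4,0,0,0],
    [0,0,-0.2,0,0,0],
    [0,0,0,0,0,0]
  ]
}}

```text
time: 7.02
tool_pos: [0.4645, 0.1079, 0.138]
ee_rot: [3.141, -0.001, 0.111]
wrist_force: [-1.0, 0.5, -1.4]
width: 0.0318
finger_force: 30.0
```

```bash
python3 go.py .6405 -.1228 .06 .021; python3 - <<'E'
from h import *
s=snapshot("wrist"); cv2.imwrite("pics/w2.png",s["image"])
E
```

```text
pos [0.4645 0.1079 0.138 ] [ 3.1415e+00 -1.1000e-03  1.1080e-01]
turn first (u): [ 0.   -0.01  0.9 ]  then shift in target axes (u): [4.279 5.859 1.951]
```

View pics/w2.png

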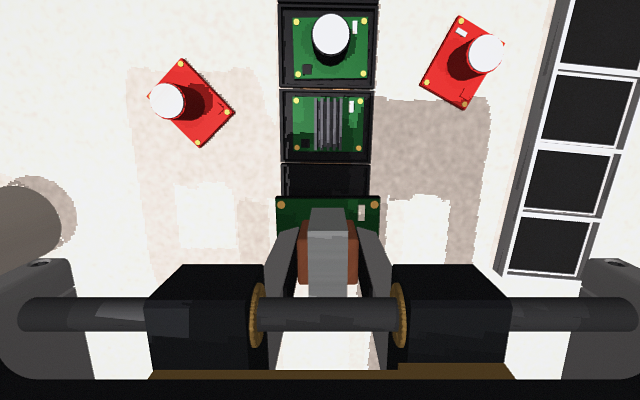

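The board is held level and its tray is empty (v≈180). Now moving it to the far bay.

Call:
{"op": "drive_tool", "data": {
  "commands": [
    [0,0,0,0,0,0.45],
    [0,0,0,0,0,0.45],
    [0.21,0.29,0,0,0,0],
    [0.43,0.59,0,0,0,0],
    [0.43,0.59,0,0,0,0],
    [0.43,0.59,0,0,0,0],
    [0.43,0.59,0,0,0,0],
    [0.43,0.59,0,0,0,0],
    [0.43,0.59,0,0,0,0],
    [0.43,0.59,0,0,0,0],
    [0.43,0.59,0,0,0,0],
    [0.43,0.59,0,0,0,0],
    [0.2,0.26,0,0,0,0],
    [0,0,0,0,0,0],
    [0,0,0,0,0,0]
  ]
}}

```text
time: 8.95
tool_pos: [0.6397, -0.1222, 0.1373]
ee_rot: [-3.141, 0.001, 0.022]
wrist_force: [0.4, 0.5, -1.4]
width: 0.0319
finger_force: 30.0
```

```bash
python3 go.py .6405 -.1228 .03 .021; python3 - <<'E'
from h import *
s=snapshot("wrist"); cv2.imwrite("pics/w3.png",s["image"])
E
```

```text
pos [ 0.6397 -0.1222  0.1373] [-3.1411e+00  8.0000e-04  2.1500e-02]
turn first (u): [-0.01  0.01  0.01]  then shift in target axes (u): [0.019 0.015 2.682]
```

View pics/w3.png

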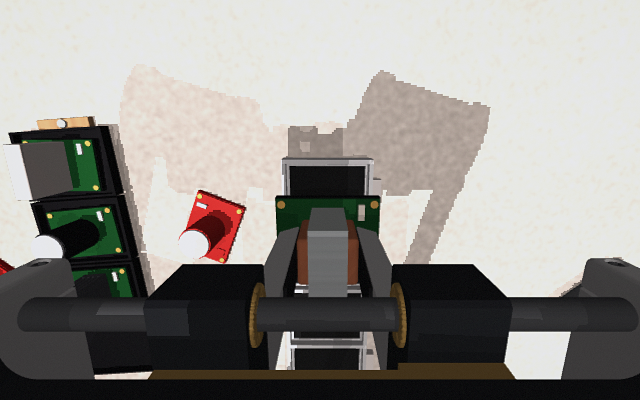

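Call:
{"op": "drive_tool", "data": {
  "commands": [
    [0.019,0.015,0.3,0,0,0],
    [0,0,0.5,0,0,0],
    [0,0,0.5,0,0,0],
    [0,0,0.5,0,0,0],
    [0,0,0.4,0,0,0],
    [0,0,0.2,0,0,0],
    [0,0,0.1,0,0,0],
    [0,0,0.07,0,0,0],
    [0,0,0.04,0,0,0],
    [0,0,0.04,0,0,0],
    [0,0,0.03,0,0,0],
    [0,0,0,0,0,0]
  ]
}}

```text
time: 10.5
tool_pos: [0.641, -0.1235, 0.0303]
ee_rot: [3.141, -0.0, 0.021]
wrist_force: [0.1, 0.6, -1.7]
width: 0.0317
finger_force: 30.0
```

Call:
{"op": "drive_tool", "data": {
  "commands": [
    [0,0,0.015,0,0,0],
    [0,0,0.015,0,0,0],
    [0,0,0,0,0,0]
  ]
}}

```text
time: 10.88
tool_pos: [0.6411, -0.1235, 0.0295]
ee_rot: [3.141, -0.0, 0.021]
wrist_force: [-0.3, 0.8, 0.7]
width: 0.0316
finger_force: 30.0
```

Call:
{"op": "drive_tool", "data": {
  "commands": [
    [0,0,0,0,0,0],
    [0,0,0,0,0,0],
    [0,0,0,0,0,0],
    [0,0,0,0,0,0],
    [0,0,0,0,0,0],
    [0,0,-0.4,0,0,0],
    [0,0,-0.6,0,0,0],
    [0,0,-0.6,0,0,0],
    [0,0,-0.6,0,0,0],
    [0,0,-0.4,0,0,0],
    [0,0,0,0,0,0]
  ],
  "gripper": 0
}}

```text
time: 12.25
tool_pos: [0.6421, -0.1238, 0.1356]
ee_rot: [3.14, -0.004, 0.021]
wrist_force: [0.2, 0.5, -0.0]
width: 0.0939
finger_force: 0.0
```

```bash
python3 go.py .534 .1138 .11 .108
```

```text
pos [ 0.6421 -0.1238  0.1356] [ 3.1403 -0.0041  0.0208]
turn first (u): [ 0.01 -0.04 -0.87]  then shift in target axes (u): [-2.046 -6.196  0.64 ]
```

Call:
{"op": "drive_tool", "data": {
  "commands": [
    [0,0,0,0.01,-0.04,-0.87],
    [-0.11,-0.31,0,0,0,0],
    [-0.2,-0.6,0,0,0,0],
    [-0.2,-0.6,0,0,0,0],
    [-0.2,-0.6,0,0,0,0],
    [-0.2,-0.6,0,0,0,0],
    [-0.2,-0.6,0,0,0,0],
    [-0.2,-0.6,0.04,0,0,0],
    [-0.2,-0.6,0.1,0,0,0],
    [-0.2,-0.6,0.2,0,0,0],
    [-0.2,-0.6,0.2,0,0,0],
    [-0.13,-0.486,0.1,0,0,0],
    [0,0,0,0,0,0],
    [0,0,0,0,0,0]
  ]
}}

```text
time: 14.0
tool_pos: [0.5336, 0.1139, 0.1085]
ee_rot: [-3.141, 0.003, 0.108]
wrist_force: [-0.5, 0.4, 0.0]
width: 0.094
finger_force: 0.0
```

```bash
python3 go.py .534 .1138 .0296 .108; python3 - <<'E'
from h import *
s=snapshot("wrist"); cv2.imwrite("pics/w4.png",s["image"])
W=cloud(s)
p=W[(abs(W[...,0]-.6405)<.04)&(abs(W[...,1]+.1228)<.05)&(W[...,2]>.055)&(W[...,2]<.075)]
print("placed xf",len(p), len(p) and cv2.minAreaRect((p[:,:2]*1000).astype(np.float32)))
p=W[(abs(W[...,0]-.598)<.03)&(abs(W[...,1]-.118)<.04)&(W[...,2]>.055)&(W[...,2]<.075)]
print("cap",len(p), len(p) and cv2.minAreaRect((p[:,:2]*1000).astype(np.float32)))
E
```

```text
pos [0.5336 0.1139 0.1085] [-3.1411e+00  2.9000e-03  1.0770e-01]
turn first (u): [-0.    0.03 -0.  ]  then shift in target axes (u): [0.01  0.003 1.973]
placed xf 0 0
cap 1393 ((598.5535888671875, 119.21290588378906), (28.978233337402344, 28.28190803527832), 5.1696553230285645)
```

View pics/w4.png

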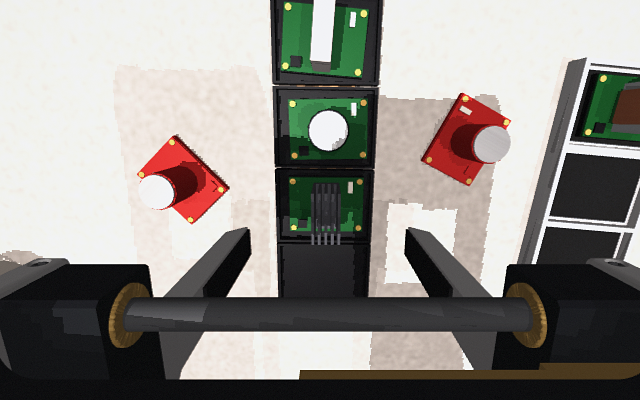

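The transformer lies in the far bay (590–640, 70–145), and the gripper is centred over the heatsink (≈325,205).

Call:
{"op": "drive_tool", "data": {
  "commands": [
    [0.01,0,0.4,0,0.03,0],
    [0,0,0.5,0,0,0],
    [0,0,0.5,0,0,0],
    [0,0,0.4,0,0,0],
    [0,0,0.17,0,0,0],
    [0,0,0,0,0,0]
  ]
}}

```text
time: 14.8
tool_pos: [0.5331, 0.1141, 0.0287]
ee_rot: [-3.141, 0.002, 0.108]
wrist_force: [0.4, -1.0, -0.3]
width: 0.0942
finger_force: 0.0
```

Call:
{"op": "drive_tool", "data": {
  "commands": [
    [0,0,0,0,0,0],
    [0,0,0,0,0,0],
    [0,0,0,0,0,0],
    [0,0,0,0,0,0],
    [0,0,0,0,0,0],
    [0,0,0,0,0,0],
    [0,0,0,0,0,0],
    [0,0,0,0,0,0]
  ],
  "gripper": 1
}}

```text
time: 15.8
tool_pos: [0.5333, 0.1144, 0.0293]
ee_rot: [-3.14, 0.001, 0.108]
wrist_force: [0.2, 0.7, 0.6]
width: 0.0219
finger_force: 30.0
```

Call:
{"op": "drive_tool", "data": {
  "commands": [
    [0,0,-0.2,0,0,0],
    [0,0,-0.4,0,0,0],
    [0,0,-0.5,0,0,0],
    [0,0,-0.5,0,0,0],
    [0,0,-0.5,0,0,0],
    [0,0,-0.4,0,0,0],
    [0,0,-0.2,0,0,0],
    [0,0,0,0,0,0]
  ]
}}

```text
time: 16.8
tool_pos: [0.5338, 0.1142, 0.138]
ee_rot: [-3.141, -0.0, 0.108]
wrist_force: [-0.6, 0.7, -1.0]
width: 0.022
finger_force: 30.0
```

```bash
python3 go.py .5725 -.1242 .137 .021
```

```text
pos [0.5338 0.1142 0.138 ] [-3.1405e+00 -3.0000e-04  1.0780e-01]
turn first (u): [-0.01 -0.    0.87]  then shift in target axes (u): [0.842 5.979 0.024]
```

Call:
{"op": "drive_tool", "data": {
  "commands": [
    [0,0,0,0,0,0.44],
    [0,0,0,0,0,0.43],
    [0.04,0.3,0,0,0,0],
    [0.08,0.6,0,0,0,0],
    [0.08,0.6,0,0,0,0],
    [0.08,0.6,0,0,0,0],
    [0.08,0.6,0,0,0,0],
    [0.08,0.6,0,0,0,0],
    [0.08,0.6,0,0,0,0],
    [0.08,0.6,0,0,0,0],
    [0.08,0.6,0,0,0,0],
    [0.08,0.6,0,0,0,0],
    [0.08,0.28,0,0,0,0],
    [0,0,0,0,0,0],
    [0,0,0,0,0,0]
  ]
}}

```text
time: 18.68
tool_pos: [0.5719, -0.1236, 0.1368]
ee_rot: [-3.14, 0.002, 0.021]
wrist_force: [-0.0, -0.1, -1.9]
width: 0.0218
finger_force: 30.0
```

```bash
python3 go.py .5725 -.1242 .0305 .021; python3 - <<'E'
from h import *
s=snapshot("wrist"); cv2.imwrite("pics/w5.png",s["image"])
E
```

```text
pos [ 0.5719 -0.1236  0.1368] [-3.14e+00  1.50e-03  2.15e-02]
turn first (u): [-0.02  0.02  0.  ]  then shift in target axes (u): [0.015 0.014 2.658]
```

View pics/w5.png

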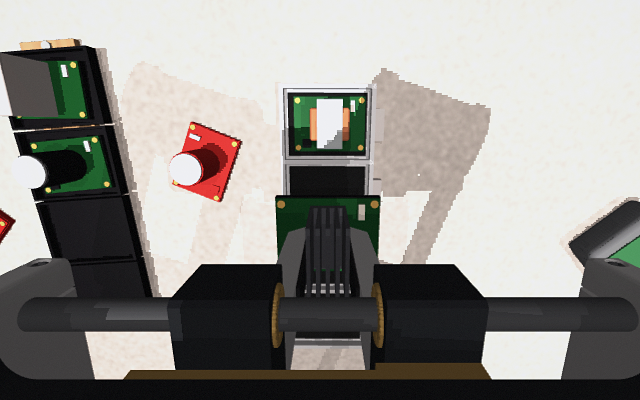

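The transformer board (295–365, 97–153) sits square and centred in its bay. The heatsink board is held level, so I'll lower it.

Call:
{"op": "drive_tool", "data": {
  "commands": [
    [0.01,0.0,0.3,-0.02,0.02,0],
    [0,0,0.5,0,0,0],
    [0,0,0.5,0,0,0],
    [0,0,0.5,0,0,0],
    [0,0,0.4,0,0,0],
    [0,0,0.2,0,0,0],
    [0,0,0.1,0,0,0],
    [0,0,0.07,0,0,0],
    [0,0,0.04,0,0,0],
    [0,0,0.03,0,0,0],
    [0,0,0.02,0,0,0],
    [0,0,0,0,0,0]
  ]
}}

```text
time: 20.23
tool_pos: [0.5726, -0.1244, 0.0307]
ee_rot: [3.141, -0.001, 0.021]
wrist_force: [-0.7, -0.2, -1.7]
width: 0.022
finger_force: 30.0
```

Call:
{"op": "drive_tool", "data": {
  "commands": [
    [0,0,0.015,0,0,0],
    [0,0,0.012,0,0,0],
    [0,0,0.008,0,0,0],
    [0,0,0,0,0,0]
  ]
}}

```text
time: 20.72
tool_pos: [0.5726, -0.1243, 0.0293]
ee_rot: [3.141, -0.001, 0.021]
wrist_force: [0.3, 0.1, -0.0]
width: 0.0218
finger_force: 30.0
```

Call:
{"op": "drive_tool", "data": {
  "commands": [
    [0,0,0,0,0,0],
    [0,0,0,0,0,0],
    [0,0,0,0,0,0],
    [0,0,0,0,0,0],
    [0,0,0,0,0,0],
    [0,0,-0.4,0,0,0],
    [0,0,-0.6,0,0,0],
    [0,0,-0.6,0,0,0],
    [0,0,-0.6,0,0,0],
    [0,0,-0.4,0,0,0],
    [0,0,0,0,0,0]
  ],
  "gripper": 0
}}

```text
time: 22.1
tool_pos: [0.5735, -0.1246, 0.1355]
ee_rot: [3.139, -0.005, 0.021]
wrist_force: [-0.0, -0.2, -0.1]
width: 0.0938
finger_force: 0.0
```

```bash
python3 go.py .5985 .1185 .11 .1
```

```text
pos [ 0.5735 -0.1246  0.1355] [ 3.1393 -0.0049  0.0208]
turn first (u): [ 0.03 -0.05 -0.79]  then shift in target axes (u): [ 1.228 -5.984  0.637]
```

Call:
{"op": "drive_tool", "data": {
  "commands": [
    [0,0,0,0.02,-0.04,-0.79],
    [0.06,-0.3,0,0,0,0],
    [0.12,-0.6,0,0,0,0],
    [0.12,-0.6,0,0,0,0],
    [0.12,-0.6,0,0,0,0],
    [0.12,-0.6,0,0,0,0],
    [0.12,-0.6,0,0,0,0],
    [0.12,-0.6,0.04,0,0,0],
    [0.12,-0.6,0.1,0,0,0],
    [0.12,-0.6,0.2,0,0,0],
    [0.12,-0.6,0.2,0,0,0],
    [0.09,-0.28,0.1,0,0,0],
    [0,0,0,0,0,0],
    [0,0,0,0,0,0]
  ]
}}

```text
time: 23.85
tool_pos: [0.5976, 0.1181, 0.1079]
ee_rot: [-3.141, 0.003, 0.099]
wrist_force: [0.5, -0.4, -0.2]
width: 0.0936
finger_force: 0.0
```

```bash
python3 go.py .5985 .1185 .0293 .1; python3 - <<'E'
from h import *
s=snapshot("wrist"); np.savez("w6.npz",**s); cv2.imwrite("pics/w6.png",s["image"])
W=cloud(s); g=s["image"].astype(int)
b=(abs(W[...,0]-.598)<.036)&(abs(W[...,1]-.118)<.045)
p=W[b&(W[...,2]>.055)&(W[...,2]<.075)]
print("cap",len(p), len(p) and cv2.minAreaRect((p[:,:2]*1000).astype(np.float32)))
p=W[b&(g[...,1]>g[...,2]*1.4)&(g[...,1]>50)&(W[...,2]>.014)&(W[...,2]<.025)]
print("board",len(p), cv2.minAreaRect((p[:,:2]*1000).astype(np.float32)))
# tops of display too
p=W[(abs(W[...,0]-.665)<.03)&(abs(W[...,1]-.1295)<.04)&(W[...,2]>.055)&(W[...,2]<.075)]
print("disp",len(p), len(p) and cv2.minAreaRect((p[:,:2]*1000).astype(np.float32)))
E
```

```text
pos [0.5976 0.1181 0.1079] [-3.141e+00  2.900e-03  9.900e-02]
turn first (u): [-0.01  0.03 -0.01]  then shift in target axes (u): [ 0.024 -0.007  1.964]
cap 1198 ((598.5928955078125, 119.09864044189453), (29.844030380249023, 28.29955291748047), 4.855538368225098)
board 1299 ((598.3281860351562, 119.62378692626953), (49.24653625488281, 65.11268615722656), 7.430778980255127)
disp 1366 ((665.5552368164062, 129.9728546142578), (45.85692596435547, 13.983898162841797), 1.509909987449646)
```

View pics/w6.png

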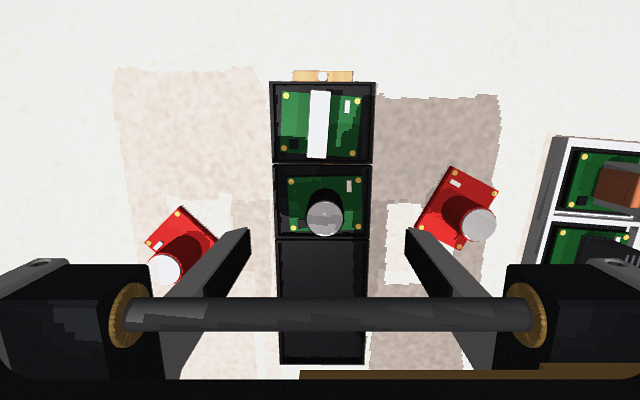

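The capacitor board is yawed about 7.4° (its fitted size of 49×65 mm agrees with the given one), so I'll turn the grasp to 0.13 rad.

Call:
{"op": "drive_tool", "data": {
  "commands": [
    [0.02,-0.02,0.4,0,0.03,-0.31],
    [0,0,0.5,0,0,0],
    [0,0,0.5,0,0,0],
    [0,0,0.4,0,0,0],
    [0,0,0.15,0,0,0],
    [0,0,0,0,0,0]
  ]
}}

```text
time: 24.65
tool_pos: [0.5979, 0.1195, 0.0292]
ee_rot: [-3.14, 0.001, 0.131]
wrist_force: [0.6, -0.3, -0.4]
width: 0.0942
finger_force: 0.0
```

Call:
{"op": "drive_tool", "data": {
  "commands": [
    [0,0,0,0,0,0],
    [0,0,0,0,0,0],
    [0,0,0,0,0,0],
    [0,0,0,0,0,0],
    [0,0,0,0,0,0],
    [0,0,0,0,0,0],
    [0,0,0,0,0,0],
    [0,0,0,0,0,0]
  ],
  "gripper": 1
}}

```text
time: 25.65
tool_pos: [0.5981, 0.1197, 0.0297]
ee_rot: [-3.14, 0.0, 0.131]
wrist_force: [0.6, 0.6, 0.4]
width: 0.0294
finger_force: 30.0
```

Call:
{"op": "drive_tool", "data": {
  "commands": [
    [0,0,-0.2,0,0,0],
    [0,0,-0.4,0,0,0],
    [0,0,-0.5,0,0,0],
    [0,0,-0.5,0,0,0],
    [0,0,-0.5,0,0,0],
    [0,0,-0.4,0,0,0],
    [0,0,-0.2,0,0,0],
    [0,0,0,0,0,0]
  ]
}}

```text
time: 26.65
tool_pos: [0.5985, 0.1195, 0.1384]
ee_rot: [-3.141, -0.001, 0.131]
wrist_force: [-0.0, 0.5, -1.4]
width: 0.0295
finger_force: 30.0
```

```bash
python3 go.py .5045 -.1256 .137 .021
```

```text
pos [0.5985 0.1195 0.1384] [-3.1405e+00 -1.2000e-03  1.3080e-01]
turn first (u): [-0.01 -0.01  1.1 ]  then shift in target axes (u): [-2.477  6.078  0.036]
```

Call:
{"op": "drive_tool", "data": {
  "commands": [
    [0,0,0,0,0,0.4],
    [0,0,0,0,0,0.4],
    [0,0,0,0,0,0.3],
    [-0.12,0.3,0,0,0,0],
    [-0.25,0.6,0,0,0,0],
    [-0.25,0.6,0,0,0,0],
    [-0.25,0.6,0,0,0,0],
    [-0.25,0.6,0,0,0,0],
    [-0.25,0.6,0,0,0,0],
    [-0.25,0.6,0,0,0,0],
    [-0.25,0.6,0,0,0,0],
    [-0.25,0.6,0,0,0,0],
    [-0.25,0.6,0,0,0,0],
    [-0.11,0.38,0,0,0,0],
    [0,0,0,0,0,0],
    [0,0,0,0,0,0]
  ]
}}

```text
time: 28.65
tool_pos: [0.5042, -0.1252, 0.1374]
ee_rot: [-3.14, 0.0, 0.021]
wrist_force: [0.1, 0.5, -0.4]
width: 0.0294
finger_force: 30.0
```

```bash
python3 go.py .5045 -.1256 .0305 .021; python3 - <<'E'
from h import *
s=snapshot("wrist"); cv2.imwrite("pics/w7.png",s["image"])
E
```

```text
pos [ 0.5042 -0.1252  0.1374] [-3.1398  0.      0.0212]
turn first (u): [-0.02  0.    0.  ]  then shift in target axes (u): [0.008 0.01  2.672]
```

View pics/w7.png

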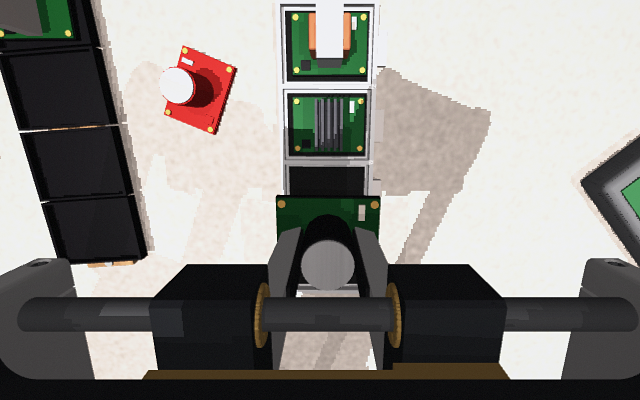

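The heatsink is seated at (295–365, 95–155), and the capacitor board is held square and level. Lowering it.

Call:
{"op": "drive_tool", "data": {
  "commands": [
    [0.0,0.0,0.3,-0.02,0,0],
    [0,0,0.5,0,0,0],
    [0,0,0.5,0,0,0],
    [0,0,0.5,0,0,0],
    [0,0,0.4,0,0,0],
    [0,0,0.2,0,0,0],
    [0,0,0.1,0,0,0],
    [0,0,0.07,0,0,0],
    [0,0,0.04,0,0,0],
    [0,0,0.03,0,0,0],
    [0,0,0.02,0,0,0],
    [0,0,0,0,0,0]
  ]
}}

```text
time: 30.2
tool_pos: [0.504, -0.1258, 0.0311]
ee_rot: [3.141, -0.0, 0.021]
wrist_force: [0.2, 0.0, -2.1]
width: 0.0293
finger_force: 30.0
```

Picked at z≈0.0296, so 1.4 mm to go.

Call:
{"op": "drive_tool", "data": {
  "commands": [
    [0,0,0.015,0,0,0],
    [0,0,0.012,0,0,0],
    [0,0,0.009,0,0,0],
    [0,0,0,0,0,0]
  ]
}}

```text
time: 30.7
tool_pos: [0.504, -0.1258, 0.0297]
ee_rot: [3.141, 0.0, 0.021]
wrist_force: [-0.4, -0.3, -1.7]
width: 0.0294
finger_force: 30.0
```

Call:
{"op": "drive_tool", "data": {
  "commands": [
    [0,0,0.008,0,0,0],
    [0,0,0.006,0,0,0],
    [0,0,0,0,0,0]
  ]
}}

```text
time: 31.08
tool_pos: [0.5041, -0.1258, 0.0296]
ee_rot: [3.141, -0.0, 0.021]
wrist_force: [-2.1, 0.7, 3.5]
width: 0.0296
finger_force: 30.0
```

Contact. Releasing.

Call:
{"op": "drive_tool", "data": {
  "commands": [
    [0,0,0,0,0,0],
    [0,0,0,0,0,0],
    [0,0,0,0,0,0],
    [0,0,0,0,0,0],
    [0,0,0,0,0,0],
    [0,0,-0.4,0,0,0],
    [0,0,-0.6,0,0,0],
    [0,0,-0.6,0,0,0],
    [0,0,-0.6,0,0,0],
    [0,0,-0.4,0,0,0],
    [0,0,0,0,0,0]
  ],
  "gripper": 0
}}

```text
time: 32.45
tool_pos: [0.5051, -0.126, 0.1351]
ee_rot: [3.139, -0.004, 0.021]
wrist_force: [-0.3, 0.1, -0.3]
width: 0.0943
finger_force: 0.0
```

```bash
python3 go.py .6655 .1298 .11 .035
```

```text
pos [ 0.5051 -0.126   0.1351] [ 3.1393 -0.0036  0.0208]
turn first (u): [ 0.02 -0.04 -0.14]  then shift in target axes (u): [ 4.232 -6.252  0.629]
```

Call:
{"op": "drive_tool", "data": {
  "commands": [
    [0,0,0,0.02,-0.04,-0.14],
    [0.21,-0.31,0,0,0,0],
    [0.38,-0.56,0,0,0,0],
    [0.38,-0.56,0,0,0,0],
    [0.38,-0.56,0,0,0,0],
    [0.38,-0.56,0,0,0,0],
    [0.38,-0.56,0,0,0,0],
    [0.38,-0.56,0,0,0,0],
    [0.38,-0.56,0.04,0,0,0],
    [0.38,-0.56,0.1,0,0,0],
    [0.38,-0.56,0.2,0,0,0],
    [0.38,-0.56,0.2,0,0,0],
    [0.22,-0.34,0.1,0,0,0],
    [0,0,0,0,0,0],
    [0,0,0,0,0,0]
  ]
}}

```text
time: 34.33
tool_pos: [0.6641, 0.1296, 0.1071]
ee_rot: [-3.141, 0.004, 0.034]
wrist_force: [-0.1, -0.5, 0.7]
width: 0.0939
finger_force: 0.0
```

```bash
python3 go.py .6655 .1298 .0295 .035; python3 - <<'E'
from h import *
s=snapshot("wrist"); cv2.imwrite("pics/w8.png",s["image"])
W=cloud(s); g=s["image"].astype(int)
b=(abs(W[...,0]-.665)<.036)&(abs(W[...,1]-.13)<.045)
p=W[b&(W[...,2]>.055)&(W[...,2]<.075)]
print("disp",len(p), len(p) and cv2.minAreaRect((p[:,:2]*1000).astype(np.float32)))
p=W[b&(g[...,1]>g[...,2]*1.4)&(g[...,1]>50)&(W[...,2]>.014)&(W[...,2]<.025)]
print("board",len(p), cv2.minAreaRect((p[:,:2]*1000).astype(np.float32)))
E
```

```text
pos [0.6641 0.1296 0.1071] [-3.1409  0.0043  0.0345]
turn first (u): [-0.01  0.04 -0.01]  then shift in target axes (u): [ 0.034 -0.003  1.941]
disp 1152 ((665.9669799804688, 129.99647521972656), (45.5980110168457, 14.284693717956543), 1.5857897996902466)
board 741 ((664.8982543945312, 130.07733154296875), (48.79072570800781, 64.74140930175781), 0.1826549470424652)
```

View pics/w8.png

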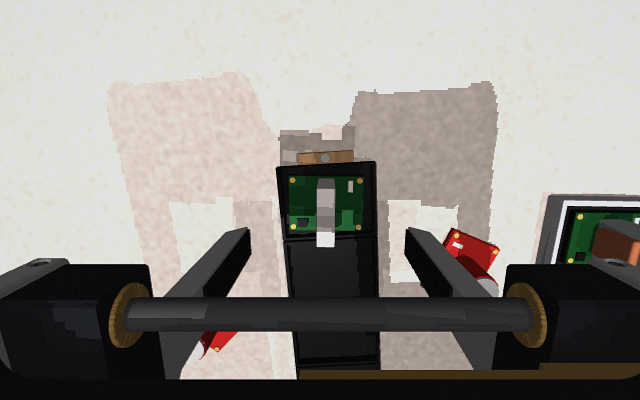

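The gripper is centred over the display block (325,205), yaw ≈1.6°. Descending.

Call:
{"op": "drive_tool", "data": {
  "commands": [
    [0.034,0,0.4,-0.01,0.04,0.06],
    [0,0,0.5,0,0,0],
    [0,0,0.5,0,0,0],
    [0,0,0.4,0,0,0],
    [0,0,0.13,0,0,0],
    [0,0,0,0,0,0]
  ]
}}

```text
time: 35.12
tool_pos: [0.6655, 0.1302, 0.0293]
ee_rot: [-3.142, 0.001, 0.029]
wrist_force: [0.1, -0.4, 0.8]
width: 0.0937
finger_force: 0.0
```

Call:
{"op": "drive_tool", "data": {
  "commands": [
    [0,0,0,0,0,0],
    [0,0,0,0,0,0],
    [0,0,0,0,0,0],
    [0,0,0,0,0,0],
    [0,0,0,0,0,0],
    [0,0,0,0,0,0],
    [0,0,0,0,0,0],
    [0,0,0,0,0,0],
    [0,0,0,0,0,0]
  ],
  "gripper": 1
}}

```text
time: 36.25
tool_pos: [0.6656, 0.1303, 0.0298]
ee_rot: [-3.141, 0.0, 0.029]
wrist_force: [1.1, 0.3, 0.2]
width: 0.0137
finger_force: 30.0
```

Call:
{"op": "drive_tool", "data": {
  "commands": [
    [0,0,-0.2,0,0,0],
    [0,0,-0.4,0,0,0],
    [0,0,-0.5,0,0,0],
    [0,0,-0.5,0,0,0],
    [0,0,-0.5,0,0,0],
    [0,0,-0.4,0,0,0],
    [0,0,-0.2,0,0,0],
    [0,0,0,0,0,0]
  ]
}}

```text
time: 37.25
tool_pos: [0.6659, 0.1302, 0.1385]
ee_rot: [-3.141, -0.001, 0.029]
wrist_force: [1.3, -0.3, -2.8]
width: 0.0141
finger_force: 30.0
```

```bash
python3 go.py .4365 -.127 .137 .021
```

```text
pos [0.6659 0.1302 0.1385] [-3.1414e+00 -9.0000e-04  2.8800e-02]
turn first (u): [-0.   -0.01  0.08]  then shift in target axes (u): [-5.868  6.307  0.037]
```

Call:
{"op": "drive_tool", "data": {
  "commands": [
    [0,0,0,0,0,0.08],
    [-0.27,0.3,0,0,0,0],
    [-0.5,0.53,0,0,0,0],
    [-0.5,0.53,0,0,0,0],
    [-0.5,0.53,0,0,0,0],
    [-0.5,0.53,0,0,0,0],
    [-0.5,0.53,0,0,0,0],
    [-0.5,0.53,0,0,0,0],
    [-0.5,0.53,0,0,0,0],
    [-0.5,0.53,0,0,0,0],
    [-0.5,0.53,0,0,0,0],
    [-0.5,0.53,0,0,0,0],
    [-0.5,0.53,0,0,0,0],
    [-0.1,0.18,0,0,0,0],
    [0,0,0,0,0,0],
    [0,0,0,0,0,0]
  ]
}}

```text
time: 39.25
tool_pos: [0.4366, -0.1265, 0.1376]
ee_rot: [-3.141, 0.0, 0.021]
wrist_force: [0.2, -0.1, -2.0]
width: 0.0137
finger_force: 30.0
```

```bash
python3 go.py .4365 -.127 .031 .021; python3 - <<'E'
from h import *
s=snapshot("wrist"); cv2.imwrite("pics/w9.png",s["image"])
E
```

```text
pos [ 0.4366 -0.1265  0.1376] [-3.1408e+00  2.0000e-04  2.1500e-02]
turn first (u): [-0.01  0.    0.  ]  then shift in target axes (u): [-2.000e-03  1.300e-02  2.666e+00]
```

View pics/w9.png

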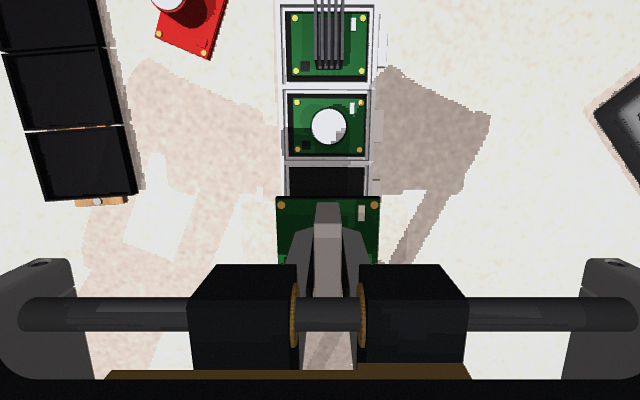

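The capacitor is seated flat at (292–366, 95–155), and the display board is held level over the nearest bay. Lowering it.

Call:
{"op": "drive_tool", "data": {
  "commands": [
    [0.0,0.0,0.3,0,0,0],
    [0,0,0.5,0,0,0],
    [0,0,0.5,0,0,0],
    [0,0,0.5,0,0,0],
    [0,0,0.4,0,0,0],
    [0,0,0.2,0,0,0],
    [0,0,0.1,0,0,0],
    [0,0,0.07,0,0,0],
    [0,0,0.04,0,0,0],
    [0,0,0.03,0,0,0],
    [0,0,0.02,0,0,0],
    [0,0,0.01,0,0,0],
    [0,0,0.01,0,0,0],
    [0,0,0,0,0,0]
  ]
}}

```text
time: 41.05
tool_pos: [0.4361, -0.1271, 0.0306]
ee_rot: [-3.141, 0.0, 0.021]
wrist_force: [0.5, -0.8, -1.3]
width: 0.0137
finger_force: 30.0
```

Call:
{"op": "drive_tool", "data": {
  "commands": [
    [0,0,0.01,0,0,0],
    [0,0,0.01,0,0,0],
    [0,0,0.005,0,0,0],
    [0,0,0,0,0,0]
  ]
}}

```text
time: 41.55
tool_pos: [0.4361, -0.127, 0.0297]
ee_rot: [-3.141, 0.0, 0.021]
wrist_force: [0.0, -0.1, -1.0]
width: 0.0137
finger_force: 30.0
```

Call:
{"op": "drive_tool", "data": {
  "commands": [
    [0,0,0.007,0,0,0],
    [0,0,0.005,0,0,0],
    [0,0,0,0,0,0]
  ]
}}

```text
time: 41.92
tool_pos: [0.4361, -0.1271, 0.0297]
ee_rot: [-3.142, -0.0, 0.021]
wrist_force: [-2.9, 1.1, 4.5]
width: 0.014
finger_force: 30.0
```

Contact. I'll release, rise, then back away toward the robot for a final look.

Call:
{"op": "drive_tool", "data": {
  "commands": [
    [0,0,0,0,0,0],
    [0,0,0,0,0,0],
    [0,0,0,0,0,0],
    [0,0,0,0,0,0],
    [0,0,0,0,0,0],
    [0,0,-0.4,0,0,0],
    [0,0,-0.6,0,0,0],
    [0,0,-0.6,0,0,0],
    [0,0,-0.6,0,0,0],
    [0,0,-0.6,0,0,0],
    [0,0,-0.6,0,0,0],
    [0,0,-0.6,0,0,0],
    [-0.3,0,-0.6,0,0,0],
    [-0.4,0,-0.4,0,0,0],
    [-0.4,0,-0.3,0,0,0],
    [-0.4,0,0,0,0,0],
    [-0.2,0,0,0,0,0],
    [0,0,0,0,0,0]
  ],
  "gripper": 0
}}

```text
time: 44.18
tool_pos: [0.3674, -0.1284, 0.2404]
ee_rot: [-3.141, 0.001, 0.02]
wrist_force: [0.8, -0.4, 1.0]
width: 0.094
finger_force: 0.0
```

```bash
python3 - <<'E'
from h import *
s=snapshot("wrist"); W=cloud(s); cv2.imwrite("pics/w10.png",s["image"]); g=s["image"].astype(int)
for n,x,y in [("xf",.6405,-.1228),("hs",.5725,-.1242),("cap",.5045,-.1256),("disp",.4365,-.127)]:
    b=(abs(W[...,0]-x)<.036)&(abs(W[...,1]-y)<.042)&(g[...,1]>g[...,2]*1.4)&(g[...,1]>50)&(W[...,2]>.014)&(W[...,2]<.026)
    p=W[b]; print(n,len(p),[np.round(q,1) for q in cv2.minAreaRect((p[:,:2]*1000).astype(np.float32))], np.round(np.c_[p[:,:2]-[x,y],np.ones(len(p))].shape and np.linalg.lstsq(np.c_[p[:,:2]-[x,y],np.ones(len(p))],p[:,2],rcond=None)[0],4))
E
```

```text
xf 0 [array([0., 0.]), array([0., 0.]), np.float64(0.0)] [0. 0. 0.]
hs 875 [array([ 560.9, -125.6]), array([25.7, 65.3]), np.float64(1.4)] [-0.0074 -0.0006  0.0197]
cap 1479 [array([ 504.5, -126.9]), array([49.6, 65.2]), np.float64(1.5)] [-0.0046 -0.0007  0.0198]
disp 1061 [array([ 436.4, -128.2]), array([48.5, 65.4]), np.float64(1.3)] [-0.0064 -0.0009  0.0198]
```

View pics/w10.png

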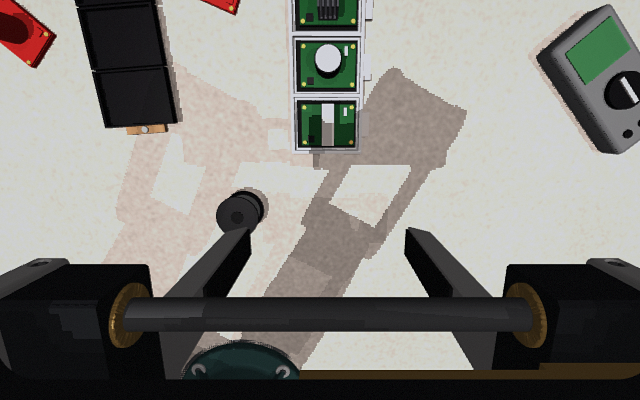

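The display, capacitor and heatsink boards (u≈295–360) lie flat at z≈0.0198, within about 1.5° of square with the world axes (rack yaw is 1.2°). The transformer was seen seated earlier. Handing in.

```bash
python3 -c "from bench import close_job; print(close_job())"
```

```text
the job is handed in; nothing more can be done
None
```

All four boards are in the test rack in reverse order (transformer farthest, then heatsink, capacitor, and display nearest), flat and square in their bays, and the job is handed in at about 44 s; the transformer was last checked in earlier pictures because it was out of view in the final one.

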